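Refit the drip tray under the cup rack

ROBOT

A 7-joint arm with a two-finger parallel gripper is mounted at the origin on the work surface. World frame = base frame: x ahead of the robot, y to its left, z up, the work surface at z = 0. Lengths are in m, angles in rad, forces in N, time in s.
With the tool pointing down it reaches from about 0.4 to 0.875 m from the base axis. Payload 19.3 kg.
Tool frame: the origin (TCP) lies midway between the tips of the shut fingers; the grasp point (between the pads) lies 19 mm behind it; z points along the fingers, y is the line along which they close (so a half turn about z gives the same grasp; the last joint's range is limited). The gripper opens to 85 mm and grips with 20 to 120 N. Pads are 22 mm wide; open, the fingers measure 114 mm over their backs; the gripper's body (76 mm by 85 mm) begins 54 mm behind the grasp point. The pads swing forward as they close: fully open they stand 13 mm farther back than shut.
Start: joints at [-1.356, 0.521, -0.036, 1.599, 0.021, 1.021, -0.113], TCP at [0.176, 0.6, 0.231] pointing down, gripper open.
Joint ranges: [-2.91, 2.91], [-0.3, 2.13], [-1.5, 1.42], [0.17, 2.43], [-1.26, 4.41], [0.16, 1.93], [-2.52, 2.52]. Speed limits (rad/s): [1.89, 1.89, 2.39, 2.39, 3.01, 3.01, 3.01].

INTERFACE

Orientations are given as [roll, pitch, yaw] about the fixed x, y, z axes, in that order (R = Rz(yaw) Ry(pitch) Rx(roll)).
In Python, from workcell import * gives the robot as it stands. The module is installed in compiled form; this text tells all that it offers.
- The arm moves only by the tool play_rows, never from a script. Its argument "deltas" is a list of rows, each a list of 7 numbers: the shift along the tool's x, y, z in units of 500 mm (1.0 is 500 mm), then the turn, a rotation vector about the tool's x, y, z in units of 120 degrees (1.0 is 120 degrees), then the closure, from 0 (fully open) to 1 (shut). A call has 1 to 10 rows; each row is the pose to reach, as a shift and turn from the pose commanded when the call began, along the tool's axes at that moment; what a row does not reach only later rows make up. A row lasts 1/10 s, in which the tool goes at most 50 mm and 8.59 degrees, less where a joint would pass 70% of its speed; a pose out of reach is approached as far as the arm can. A call with a number of a shift or a turn outside -1 to 1 is refused whole. A call with a gripper value outside its range is refused whole. The fingers move at their own pace and stop on an object; "newtons" is the grip in N (left out, the last holds). Time passes only in rows, so rows that repeat a pose let the fingers close. It gives the time, the measured TCP pose, the force, the opening and the grip force at its end, in the units of the state.
- observe(): the state, without advancing time (a new reading comes with each control period).
- grab_frame(name): name is "scene" or "top" or "wrist"; returns the picture (420x560x3 uint8, red, green, blue); there is no depth.
- get_calibration(name): a dict with "fovy" (degrees; the focal length in pixels is half the picture's height over the tangent of half this angle, whatever the lens; pixels are square), "cx", "cy" (the principal point, pixels), "k1" (the pictures are not rectified: a ray, as slopes to the right and down, at radius r is drawn at 1 + k1 r^2 times it, then the intrinsics apply), "xyz" and "rotation" of the camera in the world. Camera axes: x right, y down, z forward; pixel columns grow to the right and rows downward; lengths in m; the calibration is good to about 2 mm. A picture is of the moment at which its call begins: read the wrist's pose just before it. get_calibration takes no time and is no camera call; for the wrist camera it gives the pose at the moment of the call.
- job_done(): hands the job in; it is judged then, once.
The state is a dict: "clock": time; "qpos": joint angles; "qd": joint speeds; "joint_efforts": joint torques, N m; "position": TCP position; "tool_rot": TCP orientation; "force": force on the tool from outside, world axes, zero at the start; "moment": the same for the moment, N m; "grip_width": finger opening in m; "finger_force": force on a finger pad.
Only numpy, scipy, OpenCV 4.12 (cv2) and the standard library are available. Lean on these libraries where they do the work, as an engineer would, in place of code of your own. Each camera call takes 0.05 s, during which the arm holds its last target. There are 200 camera calls.

TASK

The grey drip tray has been emptied: put it back under the wire cup rack. Bring its nose into the mouth between the two runners under the deck, slide it in until the sprung catch at the back has clicked down inside its far rim and the tray is home, and let go. Feel for the runners and the catch and push gently, never with more than 20 N (about 2 kg) on the rack, and leave the saucer on the rack, the lunch box, the pen cup and the spring clip where they are.

Things in the scene. Friction and masses are not known exactly. Their poses are not given: they have to be found in the camera images.
- rack: Stainless wire cup rack, 180 mm deep (x), 210 mm wide, fixed. Origin: on the counter below the middle of the deck's front edge; +x points into the tunnel under the deck (the way the tray is pushed). Deck underside 27 mm above the counter, top 34 mm; wire rim to 71 mm on all sides. Below the deck hangs a black tray carrier (runners, stop bar, catch), rigid when pushed.
- rack_mouth (a point): Nominal middle of the carrier's mouth, 11 mm up, at the deck's front edge, axes as the rack. Runners: walls 22 mm high, 154 mm apart inside, from 14 mm inwards, flared at the mouth to 169 mm apart, the flares reaching 8 mm out in front. The carrier is clipped on by hand: it really sits up to 12 mm fore or aft and 5 mm to either side of this; that is not measured and must be felt.
- tray_lip (a point): Middle of the drip tray's upright lip, half-way up (26 mm) to pinch or push: 64 mm wide (y), 8 mm thick (x), 52 mm high. Tray: grey plastic open pan, +x from lip to nose, 195 x 150 mm, rim 22 mm high, walls 4 mm (lip end 6), floor 3 mm, about 0.26 kg, on the counter. Nose face 191 mm ahead of this point, lip's outer face 4 mm behind. When home the lip stands 46 to 73 mm out of the rack.
- tray_nose (a point): Middle of the outer face of the tray's far wall (nose), 11 mm up, tray axes; corners bevelled by 11 mm. Catch: sprung steel leaf at the middle of the carrier's back; the nose rides under it for 15 mm (3 to 7 N more push), then it drops inside the rim. It clicks with the nose 130.3 mm inside the rack's front edge, and a rigid stop bar follows 2.5 mm on; both shift with the carrier (up to 12 mm).
- saucer: White ceramic saucer, 116 mm across, 18 mm high, drying on the deck of the rack; origin at the centre of its underside. Leave alone.
- lunchbox: Teal plastic lunch box with four clip tabs on its lid, 182 x 124 x 59 mm, on the counter to the left; origin at the centre of its underside. Leave alone.
- pencup: Clear acrylic pen cup with three pencils, 74 mm across, 95 mm high (pencils to 175 mm), on the counter to the right; origin at the centre of its underside. Leave alone.
- clip: Chrome spring clip, about 42 x 50 x 20 mm, lying on the counter to the right; origin at its underside. Leave alone.
Things that resemble listed ones, but are neither listed nor needed, are in the scene too. Leave any green or purple look-alike of the part that bears tray_lip alone.

How it is judged:
On the way:
1. the tray's nose is in the mouth, between the runners and flat on the counter (x of tray_nose in the frame of carrier above 0.02 m and y of tray_nose in the frame of carrier between -0.006 and 0.006 m and height (world z) of tray_nose below 0.016 m), for 0.1 s.
At the end, for the whole second after the job is handed in: The tray lies flat (within 3 degrees) and at rest between the runners, pushed in until the catch has dropped inside its far rim (nose at least 129.7 mm inside the carrier's own mouth, wherever the carrier sits; the stop bar is at 132.8 mm); the tray is released (x of tray_nose in the frame of carrier above 0.1297 m and y of tray_nose in the frame of carrier between -0.006 and 0.006 m and height (world z) of tray_nose below 0.016 m and angle between tray_nose's own z axis and vertical below 0.05 rad and linear speed of tray below 0.01 m/s); the robot touches nothing.
It fails at once if the tray or the robot presses on the rack (with its carrier and catch) with more than 20 N (contact force between any of tray, the fingers, the arm and rack above 20 N).
It fails at once if the saucer is shifted by more than 10 mm (distance of saucer from where it was at the start of the episode above 0.01 m).
It fails at once if the lunch box, the pen cup or the spring clip is shifted by more than 10 mm (distance of any of lunchbox, pencup, clip from where it was at the start of the episode above 0.01 m).
It also fails if it takes over 72 s, if anything falls off the work surface, if the arm or the gripper's body presses on something with over 40 N, if the wrist force passes 120 N, or if a joint passes its speed limit or range.

## Working session

There is one attempt and no reset: what is moved stays moved. The work goes in short steps, Python scripts to look and compute and a tool call to move; the robot and the scene stay as the last step left them, time stands still between calls to the robot, and variables do not carry over. Pictures are saved under pics/ and viewed, at most 10 in all, crops included, and the job is handed in when it is done.

Besides the shell and the picture viewer there is one more tool, called after "Call:" by a JSON object that holds its "method" and its "body". play_rows: Moves the arm, as the interface text tells. Its arguments: {"type":"object","properties":{"deltas":{"type":"array"},"newtons":{"type":"number"}},"required":["deltas"]}

```bash
mkdir -p pics; cat > h.py <<'E'
from workcell import *
import numpy as np, cv2
from scipy.spatial.transform import Rotation as R
def save(name,im): cv2.imwrite('pics/'+name,cv2.cvtColor(im,cv2.COLOR_RGB2BGR))
def K(c):
    f=210/np.tan(np.radians(c['fovy'])/2); return np.array([[f,0,c['cx']],[0,f,c['cy']],[0,0,1]])
def rot(c):
    r=np.array(c['rotation'],float); return r if r.shape==(3,3) else R.from_euler('xyz',r).as_matrix()
def cast(c,px,z):
    k=K(c); p=(np.atleast_2d(px).astype(float)-[c['cx'],c['cy']])/k[0,0]
    u=p.copy()
    for _ in range(20): u=p/(1+c['k1']*(u**2).sum(1,keepdims=True))
    d=np.c_[u,np.ones(len(u))]@rot(c).T; o=np.array(c['xyz'])
    return o+d*((z-o[2])/d[:,2:])
def proj(c,P):
    q=(np.atleast_2d(P)-c['xyz'])@rot(c); u=q[:,:2]/q[:,2:]
    u=u*(1+c['k1']*(u**2).sum(1,keepdims=True)); return u*K(c)[0,0]+[c['cx'],c['cy']]
E
python3 - <<'E'
from h import *
print(observe())
for n in ('scene','top'):
    c=get_calibration(n); print(n,c); save(n+'0.png',grab_frame(n))
E
```

```text
{'clock': 0.0, 'qpos': array([-1.35619438,  0.5220178 , -0.03632558,  1.59995771,  0.0211829 ,
        1.02112956, -0.11283028]), 'qd': array([ 0.00086334, -0.00065946, -0.00076138,  0.00016261, -0.00183513,
        0.00200121, -0.00043989]), 'joint_efforts': array([ 4.67824466e-04, -9.27097321e+01,  1.98117033e+00, -3.69937670e+01,
        1.80091598e-02,  8.25404510e-03, -1.45510739e-05]), 'position': array([0.17554466, 0.59950349, 0.2307414 ]), 'tool_rot': array([-3.14046652e+00,  6.69567392e-05,  2.85673906e+00]), 'force': array([ 0.29826228,  0.09583627, -0.21656182]), 'moment': array([-0.02122858,  0.01637391, -0.00818979]), 'finger_force': 0.0, 'grip_width': 0.08561650769107917}
scene {'fovy': 44.1881397424146, 'cx': 286.21259798744455, 'cy': 214.73765497441696, 'k1': 0.008049765953897618, 'xyz': array([ 0.97517507, -0.77862771,  1.02714267]), 'rotation': array([-2.38306362,  0.00760218,  0.5481611 ])}
top {'fovy': 53.74376144424208, 'cx': 277.47660279628064, 'cy': 211.44579099979148, 'k1': -0.04275339614128603, 'xyz': array([ 0.30767856, -0.02498292,  1.37836353]), 'rotation': array([-2.99226185, -0.01037317, -1.57107284])}
```

View pics/scene0.png

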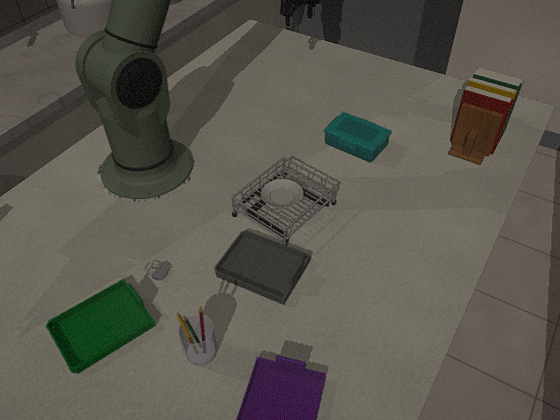

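View pics/top0.png

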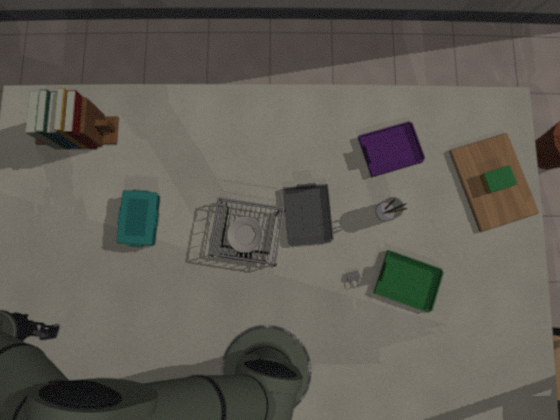

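Candidates: grey tray at top (308,214), green look-alike (408,281), purple look-alike (392,148). The grey one fits the description, so I check it in a crop.

```bash
python3 - <<'E'
from h import *
a=cv2.imread('pics/top0.png')[170:290,180:370]; a=cv2.resize(a,None,fx=4,fy=4,interpolation=2)
a=cv2.convertScaleAbs(a,alpha=1.7)
cv2.imwrite('pics/topc.png',a)
b=cv2.imread('pics/scene0.png')[145:315,195:355]; b=cv2.resize(b,None,fx=3.5,fy=3.5,interpolation=2)
cv2.imwrite('pics/scc.png',cv2.convertScaleAbs(b,alpha=1.7))
c=get_calibration('top'); print(cast(c,[[286,187],[327,184],[333,243],[287,246],[308,214]],.022))
E
```

```text
[[ 0.59437399 -0.06760836  0.022     ]
 [ 0.60494439 -0.20505049  0.022     ]
 [ 0.40731739 -0.22121692  0.022     ]
 [ 0.39750644 -0.07022704  0.022     ]
 [ 0.50333164 -0.14014709  0.022     ]]
```

View pics/topc.png

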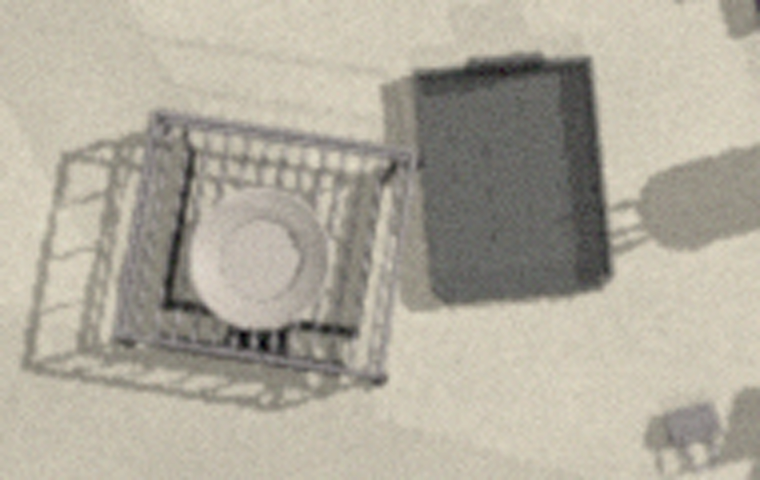

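View pics/scc.png

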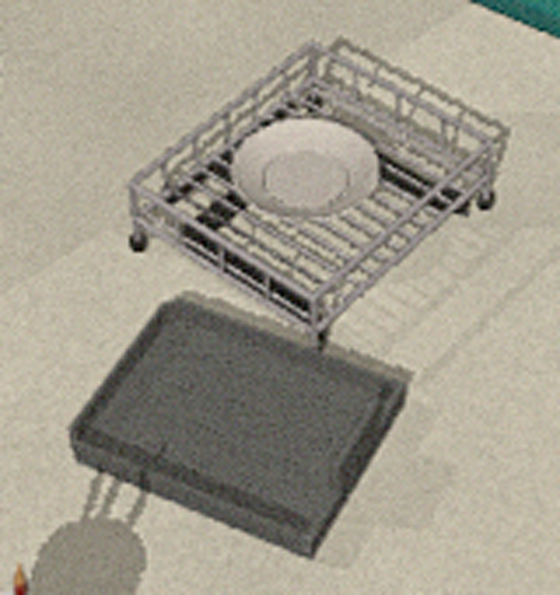

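The crop shows the grey tray's lip at top pixel (306,185) and its bevelled nose below it at (308,245). The rack's rim corners are at about (219,198), (283,209), (275,265) and (210,255). The stop bar and catch are on the lower edge, so the mouth faces +x world and the tray goes in towards -x.

```bash
python3 - <<'E'
from h import *
c=get_calibration('top')
cr=cast(c,np.array([[157,112],[412,157],[380,380],[120,340]])/4+[180,170],.070); print('rim',cr.round(4))
print([np.linalg.norm(cr[i]-cr[(i+1)%4]).round(4) for i in range(4)])
im=cv2.imread('pics/top0.png'); g=cv2.GaussianBlur(im,(3,3),0)
hsv=cv2.cvtColor(g,cv2.COLOR_BGR2HSV)
m=((g.max(2)<88)&(hsv[...,1]<70)).astype(np.uint8); m[:175]=0;m[260:]=0;m[:,:276]=0;m[:,334:]=0
n,l,s,_=cv2.connectedComponentsWithStats(m); i=1+s[1:,4].argmax(); print(s[i])
cn=cv2.findContours((l==i).astype(np.uint8),0,1)[0][0]
h=cv2.approxPolyDP(cv2.convexHull(cn),1.5,True)[:,0]; print(np.c_[h,cast(c,h,.022)[:,:2].round(4)])
lip=cast(c,np.array([[468,62],[543,57]])/4+[180,170],.052); print('lip',lip.round(4),np.linalg.norm(lip[0]-lip[1]))
s=get_calibration('scene')
cs=np.array([[318,45],[505,130],[318,300],[135,190]])/3.5+[195,145]
cr=cast(s,cs,.070); print('rim scene',cr.round(4))
ts=np.array([[75,433],[312,550],[405,378],[172,302]])/3.5+[195,145]
print('tray scene',cast(s,ts,.022).round(4))
E
```

```text
rim [[ 0.5479  0.1481  0.07  ]
 [ 0.5116 -0.0563  0.07  ]
 [ 0.3348 -0.0308  0.07  ]
 [ 0.3658  0.1735  0.07  ]]
[np.float64(0.2075), np.float64(0.1787), np.float64(0.2066), np.float64(0.1838)]
[ 276  183   58   64 2993]
[[ 3.260e+02  1.840e+02  6.049e-01 -2.017e-01]
 [ 3.330e+02  2.320e+02  4.435e-01 -2.219e-01]
 [ 3.320e+02  2.390e+02  4.205e-01 -2.182e-01]
 [ 3.230e+02  2.430e+02  4.073e-01 -1.883e-01]
 [ 2.870e+02  2.450e+02  4.008e-01 -7.020e-02]
 [ 2.780e+02  2.270e+02  4.600e-01 -4.080e-02]
 [ 2.760e+02  1.930e+02  5.739e-01 -3.420e-02]
 [ 2.840e+02  1.870e+02  5.944e-01 -6.090e-02]
 [ 2.980e+02  1.840e+02  6.047e-01 -1.078e-01]]
lip [[ 0.5931 -0.1027  0.052 ]
 [ 0.5974 -0.1641  0.052 ]] 0.06162016181441865
rim scene [[ 0.3792  0.1815  0.07  ]
 [ 0.5561  0.1695  0.07  ]
 [ 0.5239 -0.0552  0.07  ]
 [ 0.3486 -0.0317  0.07  ]]
tray scene [[ 0.4209 -0.212   0.022 ]
 [ 0.6129 -0.2092  0.022 ]
 [ 0.5935 -0.0506  0.022 ]
 [ 0.4094 -0.0765  0.022 ]]
```

```bash
cat >> h.py <<'E'
def go(x,y,z,yaw):
    """Row (tool axes/units) from present pose to TCP x,y,z, pointing down with yaw (deg)."""
    s=observe(); A=R.from_euler('xyz',s['tool_rot']); B=R.from_euler('xyz',[np.pi,0,np.radians(yaw)])
    d=A.inv().apply(np.array([x,y,z])-s['position'])/.5; r=(A.inv()*B).as_rotvec()/np.radians(120)
    print('t%.2f'%s['clock'],s['position'].round(4),np.degrees(s['tool_rot']).round(2),'q1 %.2f'%s['qpos'][0],'F',s['force'].round(2),'w %.4f'%s['grip_width'])
    print('row',np.r_[d,r].round(4))
E
python3 - <<'E'
from h import *
go(.42,.2,.25,125); s=observe(); c=get_calibration('wrist'); A=R.from_euler('xyz',s['tool_rot'])
print(A.inv().apply(c['xyz']-s['position']), (A.inv().as_matrix()@rot(c)).round(3), c['fovy'])
E
```

```text
t0.10 [0.1755 0.5996 0.2308] [-179.95    0.    163.68] q1 -1.36 F [-0.66 -0.19 -0.01] w 0.0858
row [-6.938e-01 -6.296e-01 -3.780e-02 -4.000e-04  2.000e-04  3.223e-01]
[ 0.07543261 -0.00101605 -0.14385993] [[ 0.    -0.957 -0.289]
 [ 1.     0.     0.   ]
 [-0.    -0.289  0.957]] 66.94283484451843
```

Call:
{"method": "play_rows", "body": {"deltas": [[-0.694,-0.63,-0.038,0,0,0.322,0],[-0.694,-0.63,-0.038,0,0,0.322,0],[-0.694,-0.63,-0.038,0,0,0.322,0],[-0.694,-0.63,-0.038,0,0,0.322,0],[-0.694,-0.63,-0.038,0,0,0.322,0],[-0.694,-0.63,-0.038,0,0,0.322,0],[-0.694,-0.63,-0.038,0,0,0.322,0],[-0.694,-0.63,-0.038,0,0,0.322,0],[-0.694,-0.63,-0.038,0,0,0.322,0],[-0.694,-0.63,-0.038,0,0,0.322,0]]}}

```text
clock: 1.1
position: [0.4219, 0.1958, 0.2506]
tool_rot: [3.141, 0.001, 2.178]
force: [-0.3, 1.5, -0.2]
grip_width: 0.0852
finger_force: 0.0
```

```bash
python3 - <<'E'
from h import *
go(.59,-.13,.25,94.5)
E
```

```text
t1.10 [0.4219 0.1958 0.2506] [1.7999e+02 5.0000e-02 1.2477e+02] q1 -0.79 F [-0.31  1.49 -0.18] w 0.0852
row [-7.270e-01 -9.550e-02  1.800e-03  2.000e-04  4.000e-04  2.523e-01]
```

Call:
{"method": "play_rows", "body": {"deltas": [[-0.727,-0.095,0,0,0,0.252,0],[-0.727,-0.095,0,0,0,0.252,0],[-0.727,-0.095,0,0,0,0.252,0],[-0.727,-0.095,0,0,0,0.252,0],[-0.727,-0.095,0,0,0,0.252,0],[-0.727,-0.095,0,0,0,0.252,0],[-0.727,-0.095,0,0,0,0.252,0],[-0.727,-0.095,0,0,0,0.252,0],[-0.727,-0.095,0,0,0,0.252,0],[-0.727,-0.095,0,0,0,0.252,0]]}}

```text
clock: 2.1
position: [0.5896, -0.1244, 0.2499]
tool_rot: [-3.141, -0.0, 1.654]
force: [-0.8, 0.9, -0.5]
grip_width: 0.0852
finger_force: 0.0
```

```bash
python3 - <<'E'
from h import *
import pickle
go(.59,-.13,.25,94.5)
c=get_calibration('wrist'); im=grab_frame('wrist'); pickle.dump((c,im),open('w1.pkl','wb')); save('w1.png',cv2.convertScaleAbs(im,alpha=1.5))
E
```

```text
t2.10 [ 0.5896 -0.1244  0.2499] [-1.7995e+02 -3.0000e-02  9.4790e+01] q1 -0.21 F [-0.81  0.93 -0.5 ] w 0.0852
row [-0.0113 -0.0001 -0.0003 -0.0004 -0.0002  0.0025]
```

View pics/w1.png

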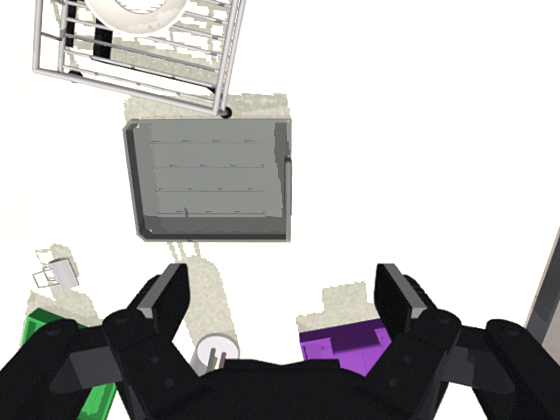

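The wrist view shows the tray rim: lip end at (290,119) to (290,241), lip at column 288, rows 157–213, and the bevelled nose on the left at columns 127–138. The rack's front-corner post foot is at (226,113).

```bash
python3 - <<'E'
from h import *
import pickle
c,im=pickle.load(open('w1.pkl','rb'))
h=cv2.convertScaleAbs(im,alpha=1.5)
a=cv2.resize(h[90:260,110:310],None,fx=4,fy=3.5,interpolation=2); 
P=lambda q,z: cast(c,q,z)[:,:2].round(4)
print('rim corners',P([[290,119],[290,241],[146,241],[138,120]],.022))
print('lip top ends',P([[291,157],[291,213],[286,158]],.052))
print('nose',P([[125,130],[136,232]],.022))
print('rack rim',P([[35,70],[223,110]],.07),'foot',P([[226,113]],.0))
save('w1c.png',a)
E
```

```text
rim corners [[ 0.5913 -0.0569]
 [ 0.6049 -0.2048]
 [ 0.4222 -0.2207]
 [ 0.4183 -0.0716]]
lip top ends [[ 0.5952 -0.0956]
 [ 0.601  -0.1584]
 [ 0.5899 -0.0972]]
nose [[ 0.4026 -0.0839]
 [ 0.4099 -0.2094]]
rack rim [[ 0.3376 -0.0281]
 [ 0.5239 -0.053 ]] foot [[ 0.5151 -0.0566]]
```

View pics/w1c.png

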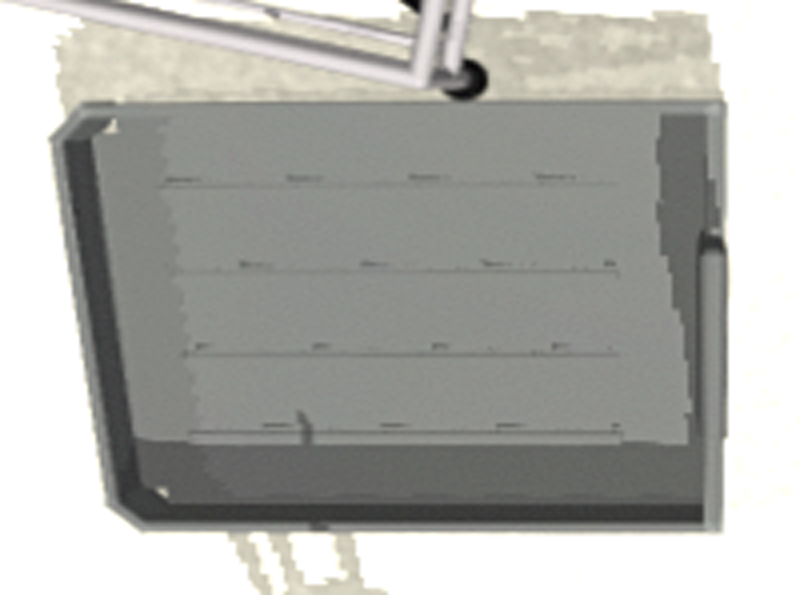

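```bash
python3 - <<'E'
from h import *
go(.594,-.129,.016,95)
E
```

```text
t2.15 [ 0.5896 -0.1237  0.2501] [-1.7997e+02 -4.0000e-02  9.4860e+01] q1 -0.21 F [-0.    0.1  -0.54] w 0.0851
row [-1.160e-02  8.100e-03  4.681e-01 -3.000e-04 -3.000e-04 -1.200e-03]
```

Call:
{"method": "play_rows", "body": {"deltas": [[-0.01,0.008,0.09,0,0,0,0],[-0.01,0.008,0.18,0,0,0,0],[-0.01,0.008,0.27,0,0,0,0],[-0.01,0.008,0.34,0,0,0,0],[-0.01,0.008,0.34,0,0,0,0],[-0.01,0.008,0.34,0,0,0,0]]}}

```text
clock: 2.75
position: [0.5945, -0.1288, 0.0813]
tool_rot: [-3.142, -0.0, 1.656]
force: [1.4, 0.9, 0.9]
grip_width: 0.085
finger_force: 0.0
```

```bash
python3 - <<'E'
from h import *
go(.594,-.129,.016,95)
E
```

```text
t2.75 [ 0.5945 -0.1288  0.0813] [-1.800e+02 -1.000e-02  9.486e+01] q1 -0.13 F [1.4  0.94 0.9 ] w 0.0850
row [-4.000e-04 -1.100e-03  1.306e-01 -0.000e+00 -1.000e-04 -1.200e-03]
```

Call:
{"method": "play_rows", "body": {"deltas": [[0,0,0.08,0,0,0,0],[0,0,0.13,0,0,0,0],[0,0,0.13,0,0,0,0],[0,0,0.13,0,0,0,1],[0,0,0.13,0,0,0,1],[0,0,0.13,0,0,0,1],[0,0,0.13,0,0,0,1],[0,0,0.13,0,0,0,1],[0,0,0.13,0,0,0,1],[0,0,0.13,0,0,0,1]], "newtons": 40}}

```text
clock: 3.75
position: [0.5947, -0.1296, 0.0159]
tool_rot: [3.141, 0.0, 1.655]
force: [0.0, 1.1, 8.2]
grip_width: 0.0078
finger_force: 39.6
```

```bash
python3 - <<'E'
from h import *
go(.594,-.129,.016,95)
E
```

```text
t3.75 [ 0.5947 -0.1296  0.0159] [179.95   0.    94.8 ] q1 -0.09 F [0.04 1.1  8.17] w 0.0078
row [ 0.0013 -0.0014 -0.0003  0.0004  0.     -0.0017]
```

```bash
python3 - <<'E'
from h import *
go(.8,-.135,.017,95)
E
```

```text
t3.75 [ 0.5947 -0.1296  0.0159] [179.95   0.    94.8 ] q1 -0.09 F [0.04 1.1  8.17] w 0.0078
row [-4.510e-02  4.082e-01 -1.900e-03  4.000e-04  0.000e+00 -1.700e-03]
```

Call:
{"method": "play_rows", "body": {"deltas": [[-0.001,0.01,-0.002,0,0,0,1],[-0.005,0.045,-0.002,0,0,0,1],[-0.01,0.09,-0.002,0,0,0,1],[-0.016,0.14,-0.002,0,0,0,1],[-0.021,0.19,-0.002,0,0,0,1],[-0.027,0.24,-0.002,0,0,0,1],[-0.032,0.29,-0.002,0,0,0,1],[-0.038,0.34,-0.002,0,0,0,1],[-0.043,0.385,-0.002,0,0,0,1],[-0.045,0.408,-0.002,0,0,0,1]]}}

```text
clock: 4.75
position: [0.8006, -0.1348, 0.0159]
tool_rot: [-3.141, 0.0, 1.655]
force: [-4.7, 0.1, 4.8]
grip_width: 0.0075
finger_force: 40.3
```

```bash
python3 - <<'E'
from h import *
go(.79,.014,.017,82)
E
```

```text
t4.75 [ 0.8006 -0.1348  0.0159] [-1.7997e+02  1.0000e-02  9.4820e+01] q1 -0.07 F [-4.72  0.1   4.83] w 0.0075
row [ 2.984e-01  3.900e-03 -2.200e-03 -3.000e-04  1.000e-04  1.069e-01]
```

Call:
{"method": "play_rows", "body": {"deltas": [[0.02,0,-0.002,0,0,0.007,1],[0.06,0.001,-0.002,0,0,0.02,1],[0.1,0.001,-0.002,0,0,0.035,1],[0.14,0.002,-0.002,0,0,0.05,1],[0.18,0.002,-0.002,0,0,0.065,1],[0.22,0.003,-0.002,0,0,0.08,1],[0.26,0.004,-0.002,0,0,0.093,1],[0.285,0.004,-0.002,0,0,0.102,1],[0.298,0.004,-0.002,0,0,0.107,1],[0.298,0.004,-0.002,0,0,0.107,1]]}}

```text
clock: 5.75
position: [0.7886, 0.0152, 0.0172]
tool_rot: [-3.141, -0.0, 1.431]
force: [0.6, -0.5, -2.0]
grip_width: 0.0077
finger_force: 39.2
```

```bash
python3 - <<'E'
from h import *
go(.79,.014,.017,82)
E
```

```text
t5.75 [0.7886 0.0152 0.0172] [-1.7997e+02 -2.0000e-02  8.2020e+01] q1 -0.30 F [ 0.55 -0.49 -1.95] w 0.0077
row [-0.002   0.003   0.0003 -0.0002 -0.0002  0.0001]
```

Call:
{"method": "play_rows", "body": {"deltas": [[0,0,0,0,0,0,0],[0,0,0,0,0,0,0],[0,0,0,0,0,0,0],[0,0,0,0,0,0,0],[0,0,-0.09,0,0,0,0],[0,0,-0.18,0,0,0,0],[0,-0.08,-0.27,0,0,0,0],[0,-0.17,-0.36,0,0,0,0],[-0.03,-0.25,-0.45,0,0,0,0],[-0.07,-0.33,-0.5,0,0,0,0]]}}

```text
clock: 6.75
position: [0.6474, 0.0098, 0.2481]
tool_rot: [3.14, -0.001, 1.432]
force: [0.2, 0.4, 1.3]
grip_width: 0.0856
finger_force: 0.0
```

Call:
{"method": "play_rows", "body": {"deltas": [[0,0,0,0,0,0,0],[0,0,0,0,0,0,0],[0,0,0,0,0,0,0]]}}

```text
clock: 7.05
position: [0.6487, 0.0097, 0.2456]
tool_rot: [-3.141, 0.0, 1.431]
force: [0.7, 0.4, -0.4]
grip_width: 0.0861
finger_force: 0.0
```

```bash
python3 - <<'E'
from h import *
import pickle
go(.79,.014,.017,82)
c=get_calibration('wrist'); im=grab_frame('wrist'); pickle.dump((c,im),open('w2.pkl','wb')); save('w2.png',cv2.resize(cv2.convertScaleAbs(im[:330],alpha=1.2),(800,471)))
E
```

```text
t7.05 [0.6487 0.0097 0.2456] [-179.97    0.     81.99] q1 -0.45 F [ 0.67  0.44 -0.43] w 0.0861
row [ 4.79e-02  2.79e-01  4.57e-01 -3.00e-04  0.00e+00 -1.00e-04]
```

View pics/w2.png

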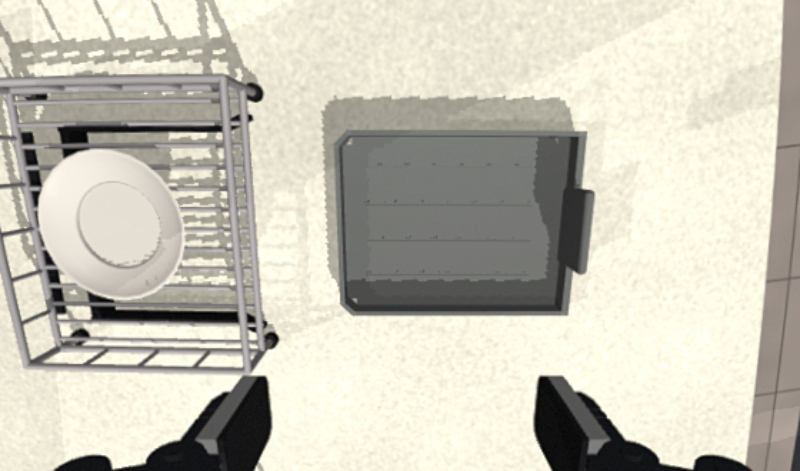

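The wrist view now shows the tray in front of the mouth: lip at about (582,230) and nose edge at column 343, in the 1.43x picture. The black runners are at rows ~128 and ~316, with flare tips near (252,117) and (265,322).

```bash
python3 - <<'E'
from h import *
import pickle
c,im=pickle.load(open('w2.pkl','rb'))
a=cv2.convertScaleAbs(im,alpha=1.3)
u=cv2.resize(a[45:125,60:260],None,fx=4,fy=3.6,interpolation=2); d=cv2.resize(a[190:270,60:260],None,fx=4,fy=3.6,interpolation=2)
save('w2c.png',np.vstack([u,d]))
P=lambda q,z: cast(c,np.array(q)/1.42857,z)[:,:2].round(4)
print('tray rim',P([[347,131],[585,132],[568,315],[347,315]],.022)); print('nose',P([[342,145],[342,305]],.022))
print('lip top outer',P([[595,190],[587,272]],.052))
E
```

```text
tray rim [[ 0.6181  0.1106]
 [ 0.7996  0.0852]
 [ 0.7806 -0.0626]
 [ 0.5924 -0.0362]]
nose [[ 0.6125  0.101 ]
 [ 0.5898 -0.0268]]
lip top outer [[ 0.794   0.0435]
 [ 0.7864 -0.0177]]
```

View pics/w2c.png

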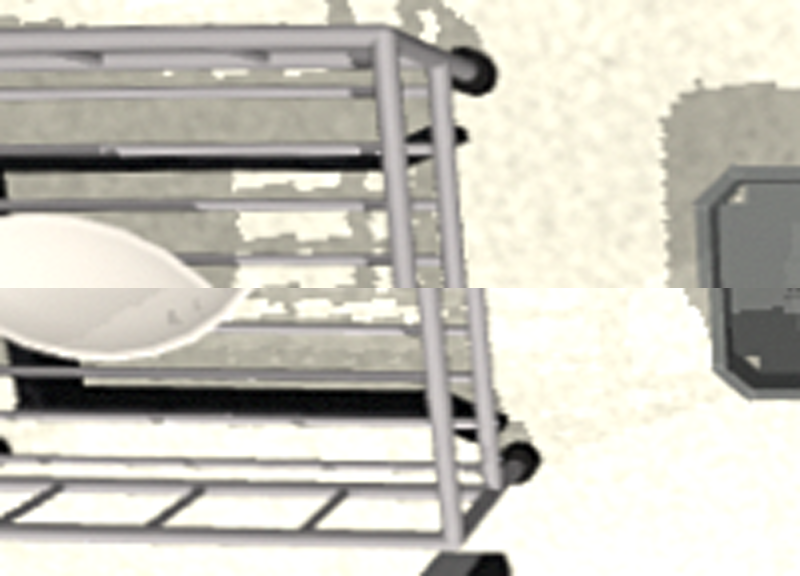

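```bash
python3 - <<'E'
from h import *
import pickle
c,im=pickle.load(open('w2.pkl','rb'))
def P(q,z):
    q=np.array(q,float); p=np.c_[60+q[:,0]/4, np.where(q[:,1]<288,45+q[:,1]/3.6,190+(q[:,1]-288)/3.6)]
    return cast(c,p,z)[:,:2]
ft=P([[466,128],[503,422]],.024); print('flare',ft.round(4),'mid',ft.mean(0),np.linalg.norm(ft[0]-ft[1]))
u=P([[20,172],[380,168]],.004); l=P([[85,387],[425,394]],.004)
for a in (u,l): d=a[0]-a[1]; print(a.round(4), np.degrees(np.arctan2(d[1],-d[0])))
rim=P([[380,28],[450,545]],.069); print('rim',rim.round(4),rim.mean(0)); 
dk=P([[440,68],[492,487]],.031); print('deck',dk.round(4),dk.mean(0))
for e in (ft,rim,dk): d=e[0]-e[1]; print('front normal deg',np.degrees(np.arctan2(d[0],d[1])))
sd=P([[5,30],[375,28],[5,527],[445,542]],.069); print(sd.round(4))
E
```

```text
flare [[ 0.5488  0.1324]
 [ 0.5215 -0.0345]] mid [0.53513751 0.04895604] 0.1690509824692743
[[0.4085 0.1429]
 [0.5153 0.1271]] 8.437991124057513
[[ 0.38   -0.0088]
 [ 0.4913 -0.0269]] 9.227895977539351
rim [[ 0.5474  0.1534]
 [ 0.5141 -0.0578]] [0.53074707 0.04777859]
deck [[ 0.5477  0.1487]
 [ 0.5153 -0.0548]] [0.53150078 0.04692708]
front normal deg 9.298448796920077
front normal deg 8.985369782271993
front normal deg 9.037566270279363
[[ 0.4577  0.1679]
 [ 0.5463  0.1536]
 [ 0.3879 -0.0351]
 [ 0.5129 -0.0566]]
```

```bash
python3 - <<'E'
from h import *
go(.787,.0135,.10,82)
E
```

```text
t7.10 [0.6486 0.0096 0.2452] [-1.7993e+02  3.0000e-02  8.1990e+01] q1 -0.45 F [ 0.48 -0.41  0.61] w 0.0848
row [ 4.650e-02  2.733e-01  2.900e-01 -6.000e-04  2.000e-04 -1.000e-04]
```

Call:
{"method": "play_rows", "body": {"deltas": [[0.02,0.09,0.05,0,0,0,0],[0.03,0.18,0.1,0,0,0,0],[0.046,0.273,0.17,0,0,0,0],[0.046,0.273,0.24,0,0,0,0],[0.046,0.273,0.29,0,0,0,0],[0.046,0.273,0.29,0,0,0,0]]}}

```text
clock: 7.7
position: [0.7845, 0.0128, 0.0948]
tool_rot: [-3.134, 0.002, 1.43]
force: [-0.6, 0.1, 0.1]
grip_width: 0.0852
finger_force: 0.0
```

```bash
python3 - <<'E'
from h import *
go(.787,.0135,.017,82)
E
```

```text
t7.70 [0.7845 0.0128 0.0948] [-1.7954e+02  1.0000e-01  8.1940e+01] q1 -0.31 F [-0.6   0.06  0.12] w 0.0852
row [ 0.0024  0.0061  0.1556 -0.0039  0.0009 -0.0005]
```

Call:
{"method": "play_rows", "body": {"deltas": [[0.002,0.002,0.08,0,0,0,0],[0.002,0.002,0.163,0,0,0,0],[0.002,0.002,0.163,0,0,0,0],[0.002,0.002,0.163,0,0,0,1],[0.002,0.002,0.163,0,0,0,1],[0.002,0.002,0.163,0,0,0,1],[0.002,0.002,0.163,0,0,0,1],[0.002,0.002,0.163,0,0,0,1],[0.002,0.002,0.163,0,0,0,1],[0.002,0.002,0.163,0,0,0,1]], "newtons": 25}}

```text
clock: 8.7
position: [0.7882, 0.0138, 0.0207]
tool_rot: [3.141, -0.0, 1.431]
force: [-0.9, 0.2, 4.9]
grip_width: 0.008
finger_force: 27.0
```

```bash
python3 - <<'E'
from h import *
go(.7434,.0136,.017,81)
E
```

```text
t8.70 [0.7882 0.0138 0.0207] [ 1.7995e+02 -1.0000e-02  8.1970e+01] q1 -0.30 F [-0.9   0.22  4.93] w 0.0080
row [-0.013  -0.0887  0.0073  0.0004 -0.0001  0.008 ]
```

Call:
{"method": "play_rows", "body": {"deltas": [[-0.002,-0.012,-0.002,0,0,0.001,1],[-0.005,-0.035,-0.002,0,0,0.003,1],[-0.008,-0.06,-0.002,0,0,0.006,1],[-0.012,-0.08,-0.002,0,0,0.008,1],[-0.013,-0.089,-0.002,0,0,0.008,1],[-0.013,-0.089,-0.002,0,0,0.008,1]]}}

```text
clock: 9.3
position: [0.7424, 0.0137, 0.0209]
tool_rot: [-3.141, -0.0, 1.414]
force: [0.2, 0.3, -2.5]
grip_width: 0.0073
finger_force: 25.8
```

```bash
python3 - <<'E'
from h import *
import pickle
go(.7434-.04*.9874,.0136+.04*.1582,.0205,81)
c=get_calibration('top'); im=grab_frame('top'); 
save('top2.png',cv2.resize(cv2.convertScaleAbs(im[120:260,190:320],alpha=1.5),None,fx=4,fy=4,interpolation=2))
E
```

```text
t9.30 [0.7424 0.0137 0.0209] [-179.98   -0.     81.  ] q1 -0.33 F [ 0.18  0.27 -2.54] w 0.0073
row [ 0.0002 -0.078   0.0009 -0.0002 -0.      0.    ]
```

Call:
{"method": "play_rows", "body": {"deltas": [[0,-0.01,0.001,0,0,0,1],[0,-0.02,0.001,0,0,0,1],[0,-0.03,0.001,0,0,0,1],[0,-0.04,0.001,0,0,0,1],[0,-0.048,0.001,0,0,0,1],[0,-0.056,0.001,0,0,0,1]]}}

```text
clock: 9.95
position: [0.7152, 0.018, 0.0206]
tool_rot: [3.141, -0.0, 1.414]
force: [4.6, -0.8, 5.0]
grip_width: 0.0074
finger_force: 26.9
```

Call:
{"method": "play_rows", "body": {"deltas": [[0,-0.006,0,0,0,0,1],[0,-0.012,0,0,0,0,1],[0,-0.018,0,0,0,0,1]]}}

```text
clock: 10.25
position: [0.7064, 0.0194, 0.0206]
tool_rot: [3.141, -0.0, 1.414]
force: [4.8, -1.1, 4.8]
grip_width: 0.0078
finger_force: 26.9
```

Call:
{"method": "play_rows", "body": {"deltas": [[0,-0.006,-0.0005,0,0,0,1],[0,-0.012,-0.0005,0,0,0,1],[0,-0.018,-0.0005,0,0,0,1]]}}

```text
clock: 10.55
position: [0.6972, 0.0208, 0.0206]
tool_rot: [3.141, 0.0, 1.414]
force: [3.7, -0.5, 4.5]
grip_width: 0.0078
finger_force: 26.8
```

Call:
{"method": "play_rows", "body": {"deltas": [[0,-0.006,0,0,0,0,1],[0,-0.012,0,0,0,0,1],[0,-0.018,0,0,0,0,1]]}}

```text
clock: 10.85
position: [0.6884, 0.0222, 0.0206]
tool_rot: [3.141, 0.0, 1.414]
force: [3.4, 0.2, 5.1]
grip_width: 0.0075
finger_force: 26.8
```

```bash
python3 - <<'E'
from h import *
go(.7,.02,.02,81); print(observe()['moment'])
E
```

```text
t10.85 [0.6884 0.0222 0.0206] [179.99   0.    81.  ] q1 -0.37 F [3.38 0.17 5.1 ] w 0.0075
row [-0.0007  0.0236  0.0013  0.0001  0.      0.    ]
[-0.14387995 -0.81191524 -0.00549495]
```

Call:
{"method": "play_rows", "body": {"deltas": [[0,-0.006,-0.0005,0,0,0,1],[0,-0.012,-0.0005,0,0,0,1],[0,-0.018,-0.0005,0,0,0,1],[0,-0.024,-0.0005,0,0,0,1],[0,-0.03,-0.0005,0,0,0,1]]}}

```text
clock: 11.35
position: [0.6732, 0.0246, 0.0206]
tool_rot: [-3.141, 0.0, 1.414]
force: [1.7, 0.7, 0.8]
grip_width: 0.0077
finger_force: 26.3
```

Call:
{"method": "play_rows", "body": {"deltas": [[0,-0.006,0,0,0,0,1],[0,-0.012,0,0,0,0,1],[0,-0.018,0,0,0,0,1],[0,-0.024,0,0,0,0,1]]}}

```text
clock: 11.75
position: [0.6613, 0.0265, 0.0206]
tool_rot: [-3.141, 0.0, 1.414]
force: [0.4, -0.1, -2.3]
grip_width: 0.0075
finger_force: 25.8
```

Call:
{"method": "play_rows", "body": {"deltas": [[0,-0.006,0.0005,0,0,0,1],[0,-0.012,0.0005,0,0,0,1],[0,-0.018,0.0005,0,0,0,1],[0,-0.024,0.0005,0,0,0,1],[0,-0.03,0.0005,0,0,0,1]]}}

```text
clock: 12.25
position: [0.6469, 0.0288, 0.0206]
tool_rot: [3.141, -0.0, 1.414]
force: [2.5, -1.0, 0.7]
grip_width: 0.0079
finger_force: 26.2
```

Call:
{"method": "play_rows", "body": {"deltas": [[0,-0.006,0,0,0,0,1],[0,-0.012,0,0,0,0,1],[0,-0.018,0,0,0,0,1],[0,-0.024,0,0,0,0,1],[0,-0.03,0,0,0,0,1]]}}

```text
clock: 12.75
position: [0.6321, 0.0311, 0.0206]
tool_rot: [3.141, 0.0, 1.414]
force: [2.0, 0.2, 1.5]
grip_width: 0.0076
finger_force: 26.2
```

Call:
{"method": "play_rows", "body": {"deltas": [[0,-0.006,0,0,0,0,1],[0,-0.012,0,0,0,0,1],[0,-0.018,0,0,0,0,1],[0,-0.024,0,0,0,0,1]]}}

```text
clock: 13.15
position: [0.6202, 0.033, 0.0206]
tool_rot: [3.141, 0.0, 1.414]
force: [2.0, 0.3, 0.9]
grip_width: 0.0076
finger_force: 26.3
```

Call:
{"method": "play_rows", "body": {"deltas": [[0,-0.006,0,0,0,0,1],[0,-0.012,0,0,0,0,1],[0,-0.018,0,0,0,0,1]]}}

```text
clock: 13.45
position: [0.6113, 0.0344, 0.0206]
tool_rot: [3.141, 0.0, 1.414]
force: [2.2, 1.1, 2.0]
grip_width: 0.0076
finger_force: 26.3
```

Call:
{"method": "play_rows", "body": {"deltas": [[0,-0.002,0,0,0,0,1],[0,-0.004,0,0,0,0,1],[0,-0.006,0,0,0,0,1]]}}

```text
clock: 13.75
position: [0.6086, 0.0348, 0.0206]
tool_rot: [3.141, 0.0, 1.414]
force: [3.6, -0.8, 1.8]
grip_width: 0.0074
finger_force: 26.5
```

Call:
{"method": "play_rows", "body": {"deltas": [[0,-0.002,0,0,0,0,1],[0,-0.004,0,0,0,0,1],[0,-0.006,0,0,0,0,1]]}}

```text
clock: 14.05
position: [0.6055, 0.0353, 0.0206]
tool_rot: [3.141, 0.0, 1.414]
force: [3.4, -0.4, 2.6]
grip_width: 0.0075
finger_force: 26.5
```

Call:
{"method": "play_rows", "body": {"deltas": [[0,-0.002,0,0,0,0,1],[0,-0.004,0,0,0,0,1],[0,-0.006,0,0,0,0,1]]}}

```text
clock: 14.35
position: [0.6026, 0.0358, 0.0206]
tool_rot: [3.142, 0.0, 1.414]
force: [2.5, -0.6, 3.3]
grip_width: 0.0076
finger_force: 26.5
```

Call:
{"method": "play_rows", "body": {"deltas": [[0,-0.002,0,0,0,0,1],[0,-0.004,0,0,0,0,1],[0,-0.006,0,0,0,0,1]]}}

```text
clock: 14.65
position: [0.5996, 0.0363, 0.0206]
tool_rot: [3.141, 0.0, 1.414]
force: [4.0, -0.4, 1.5]
grip_width: 0.0078
finger_force: 26.4
```

Call:
{"method": "play_rows", "body": {"deltas": [[0,-0.002,0,0,0,0,1],[0,-0.004,0,0,0,0,1]]}}

```text
clock: 14.85
position: [0.5978, 0.0366, 0.0206]
tool_rot: [3.141, 0.0, 1.414]
force: [5.1, -2.0, 1.6]
grip_width: 0.0078
finger_force: 26.3
```

Call:
{"method": "play_rows", "body": {"deltas": [[0,-0.002,0,0,0,0,1],[0,-0.004,0,0,0,0,1]]}}

```text
clock: 15.05
position: [0.5958, 0.0368, 0.0206]
tool_rot: [3.141, 0.0, 1.414]
force: [4.7, -1.5, 1.0]
grip_width: 0.0074
finger_force: 26.3
```

Call:
{"method": "play_rows", "body": {"deltas": [[0,-0.002,0,0,0,0,1],[0,-0.004,0,0,0,0,1]]}}

```text
clock: 15.25
position: [0.5938, 0.0372, 0.0206]
tool_rot: [3.141, 0.0, 1.414]
force: [5.9, -0.3, 1.0]
grip_width: 0.0075
finger_force: 26.3
```

Call:
{"method": "play_rows", "body": {"deltas": [[0,-0.002,0,0,0,0,1],[0,-0.004,0,0,0,0,1]]}}

```text
clock: 15.45
position: [0.5919, 0.0375, 0.0206]
tool_rot: [3.141, 0.0, 1.414]
force: [5.2, -0.3, 1.6]
grip_width: 0.0076
finger_force: 26.2
```

Call:
{"method": "play_rows", "body": {"deltas": [[0,-0.001,0,0,0,0,1],[0,-0.002,0,0,0,0,1]]}}

```text
clock: 15.65
position: [0.5909, 0.0376, 0.0206]
tool_rot: [3.141, 0.0, 1.414]
force: [6.2, -0.9, 1.6]
grip_width: 0.0076
finger_force: 26.2
```

Call:
{"method": "play_rows", "body": {"deltas": [[0,-0.001,0,0,0,0,1],[0,-0.002,0,0,0,0,1]]}}

```text
clock: 15.85
position: [0.59, 0.0378, 0.0206]
tool_rot: [3.141, 0.0, 1.414]
force: [5.8, -0.8, 0.6]
grip_width: 0.0076
finger_force: 26.2
```

Call:
{"method": "play_rows", "body": {"deltas": [[0,-0.001,0,0,0,0,1],[0,-0.002,0,0,0,0,1]]}}

```text
clock: 16.05
position: [0.5889, 0.038, 0.0206]
tool_rot: [3.141, 0.0, 1.414]
force: [4.7, 0.2, 0.0]
grip_width: 0.0078
finger_force: 26.3
```

Call:
{"method": "play_rows", "body": {"deltas": [[0,-0.001,0,0,0,0,1],[0,-0.002,0,0,0,0,1]]}}

```text
clock: 16.25
position: [0.5878, 0.0381, 0.0206]
tool_rot: [3.141, 0.0, 1.414]
force: [5.3, -0.6, 1.9]
grip_width: 0.0076
finger_force: 26.3
```

Call:
{"method": "play_rows", "body": {"deltas": [[0,-0.001,0,0,0,0,1],[0,-0.002,0,0,0,0,1]]}}

```text
clock: 16.45
position: [0.5868, 0.0383, 0.0206]
tool_rot: [3.141, 0.0, 1.414]
force: [4.7, -0.0, 1.1]
grip_width: 0.0077
finger_force: 26.3
```

Call:
{"method": "play_rows", "body": {"deltas": [[0,-0.001,0,0,0,0,1],[0,-0.002,0,0,0,0,1]]}}

```text
clock: 16.65
position: [0.5858, 0.0384, 0.0206]
tool_rot: [3.142, 0.0, 1.414]
force: [4.9, -0.5, 1.1]
grip_width: 0.008
finger_force: 26.3
```

Call:
{"method": "play_rows", "body": {"deltas": [[0,-0.001,0,0,0,0,1],[0,-0.002,0,0,0,0,1]]}}

```text
clock: 16.85
position: [0.5847, 0.0386, 0.0206]
tool_rot: [-3.141, 0.0, 1.414]
force: [2.7, -0.6, 3.5]
grip_width: 0.0076
finger_force: 26.6
```

Call:
{"method": "play_rows", "body": {"deltas": [[0,-0.001,0,0,0,0,1],[0,-0.002,0,0,0,0,1]]}}

```text
clock: 17.05
position: [0.5838, 0.0388, 0.0206]
tool_rot: [-3.142, -0.0, 1.414]
force: [3.0, 0.2, 3.3]
grip_width: 0.0072
finger_force: 26.7
```

Call:
{"method": "play_rows", "body": {"deltas": [[0,-0.0005,0,0,0,0,1],[0,-0.001,0,0,0,0,1]]}}

```text
clock: 17.25
position: [0.5833, 0.0388, 0.0206]
tool_rot: [-3.142, 0.0, 1.414]
force: [3.5, -0.4, 4.3]
grip_width: 0.0075
finger_force: 26.7
```

```bash
python3 - <<'E'
from h import *
go(.6,.02,.02,81); print(observe()['moment'])
E
```

```text
t17.25 [0.5833 0.0388 0.0206] [-180.    0.   81.] q1 -0.43 F [ 3.54 -0.37  4.27] w 0.0075
row [-0.032   0.0389  0.0011 -0.      0.     -0.    ]
[-0.1159661  -0.67506154  0.04046912]
```

Call:
{"method": "play_rows", "body": {"deltas": [[0,-0.0005,0,0,0,0,1],[0,-0.001,0,0,0,0,1]]}}

```text
clock: 17.45
position: [0.5829, 0.0389, 0.0206]
tool_rot: [3.141, 0.0, 1.414]
force: [3.0, -0.9, 3.9]
grip_width: 0.0077
finger_force: 26.7
```

Call:
{"method": "play_rows", "body": {"deltas": [[0,-0.0005,0,0,0,0,1]]}}

```text
clock: 17.55
position: [0.5826, 0.0389, 0.0206]
tool_rot: [3.141, 0.0, 1.414]
force: [3.9, -0.6, 3.0]
grip_width: 0.0075
finger_force: 26.7
```

Call:
{"method": "play_rows", "body": {"deltas": [[0,-0.0005,0,0,0,0,1]]}}

```text
clock: 17.65
position: [0.5823, 0.039, 0.0206]
tool_rot: [3.142, 0.0, 1.414]
force: [4.0, -0.4, 3.9]
grip_width: 0.0077
finger_force: 26.7
```

Call:
{"method": "play_rows", "body": {"deltas": [[0,-0.0005,0,0,0,0,1]]}}

```text
clock: 17.75
position: [0.5821, 0.039, 0.0206]
tool_rot: [3.142, -0.0, 1.414]
force: [3.8, -0.4, 4.0]
grip_width: 0.0074
finger_force: 26.7
```

Call:
{"method": "play_rows", "body": {"deltas": [[0,-0.0005,0,0,0,0,1]]}}

```text
clock: 17.85
position: [0.5819, 0.0391, 0.0206]
tool_rot: [3.142, 0.0, 1.414]
force: [3.5, -0.3, 3.7]
grip_width: 0.0075
finger_force: 26.7
```

Call:
{"method": "play_rows", "body": {"deltas": [[0,-0.0005,0,0,0,0,1]]}}

```text
clock: 17.95
position: [0.5816, 0.0391, 0.0206]
tool_rot: [3.142, -0.0, 1.414]
force: [3.0, 0.6, 3.9]
grip_width: 0.0075
finger_force: 26.7
```

```bash
python3 - <<'E'
from h import *
s=observe();print(s['position'],s['force'],s['moment'])
E
```

```text
[0.5816003  0.03912531 0.02057978] [3.04727407 0.57856309 3.92668515] [-0.11389822 -0.75590799 -0.03453478]
```

Call:
{"method": "play_rows", "body": {"deltas": [[0,-0.0005,0,0,0,0,1]]}}

```text
clock: 18.05
position: [0.5814, 0.0391, 0.0206]
tool_rot: [3.142, -0.0, 1.414]
force: [4.2, -0.7, 3.8]
grip_width: 0.0074
finger_force: 26.7
```

Call:
{"method": "play_rows", "body": {"deltas": [[0,-0.0005,0,0,0,0,1]]}}

```text
clock: 18.15
position: [0.5812, 0.0392, 0.0206]
tool_rot: [3.141, 0.0, 1.414]
force: [5.5, -1.6, 2.5]
grip_width: 0.0076
finger_force: 26.5
```

Call:
{"method": "play_rows", "body": {"deltas": [[0,-0.0005,0,0,0,0,1]]}}

```text
clock: 18.25
position: [0.5811, 0.0392, 0.0206]
tool_rot: [3.141, 0.0, 1.414]
force: [5.4, -0.6, 1.4]
grip_width: 0.0076
finger_force: 26.3
```

Call:
{"method": "play_rows", "body": {"deltas": [[0,-0.0005,0,0,0,0,1]]}}

```text
clock: 18.35
position: [0.5811, 0.0393, 0.0206]
tool_rot: [3.141, -0.0, 1.414]
force: [8.0, -0.6, 0.4]
grip_width: 0.0079
finger_force: 26.1
```

Call:
{"method": "play_rows", "body": {"deltas": [[0,-0.0005,0,0,0,0,1]]}}

```text
clock: 18.45
position: [0.5811, 0.0393, 0.0206]
tool_rot: [3.14, -0.0, 1.414]
force: [8.2, -1.5, 0.1]
grip_width: 0.0073
finger_force: 26.2
```

Call:
{"method": "play_rows", "body": {"deltas": [[0,0.001,0,0,0,0,0.65],[0,0.001,0,0,0,0,0.65],[0,0.001,0,0,0,0,0.65],[0,0.001,0,0,0,0,0.65]]}}

```text
clock: 18.85
position: [0.5805, 0.0392, 0.0204]
tool_rot: [-3.141, 0.0, 1.414]
force: [-0.2, -0.9, -0.1]
grip_width: 0.0301
finger_force: 0.0
```

```bash
python3 - <<'E'
from h import *
s=observe();print(s['position'],s['force'],s['grip_width'])
E
```

```text
[0.58046647 0.03920441 0.02036773] [-0.24135272 -0.88809572 -0.09245445] 0.030144630749745483
```

Call:
{"method": "play_rows", "body": {"deltas": [[0,0,-0.03,0,0,0,0.65],[0,0,-0.08,0,0,0,0.65],[0,0,-0.15,0,0,0,0.65],[0,0,-0.23,0,0,0,0.65],[0,0.08,-0.32,0,0,0,0.65],[-0.03,0.12,-0.42,0,0,0,0.65],[-0.05,0.12,-0.45,0,0,0,0.65],[-0.05,0.12,-0.45,0,0,0,0.65],[-0.05,0.12,-0.45,0,0,0,0.65]]}}

```text
clock: 19.75
position: [0.636, 0.0049, 0.2465]
tool_rot: [3.141, -0.001, 1.413]
force: [-0.6, -0.5, -0.5]
grip_width: 0.03
finger_force: 0.0
```

```bash
python3 - <<'E'
from h import *
import pickle
c=get_calibration('wrist'); im=grab_frame('wrist'); pickle.dump((c,im),open('w3.pkl','wb')); save('w3.png',cv2.resize(cv2.convertScaleAbs(im[:330],alpha=1.2),(800,471)))
E
```

```text
(no output)
```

View pics/w3.png

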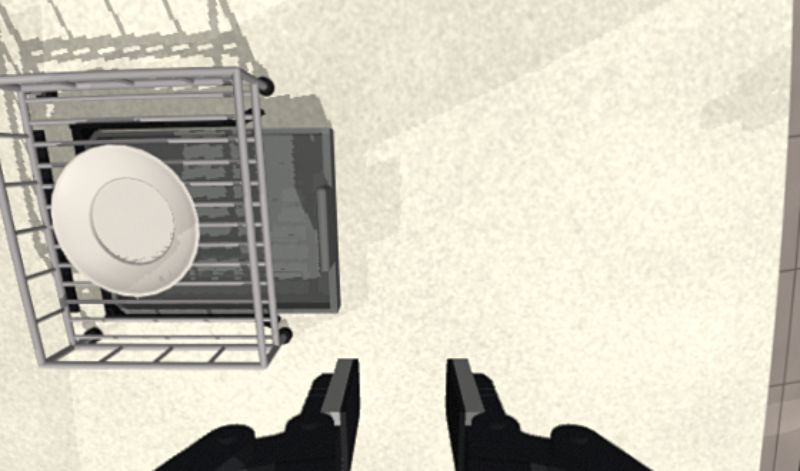

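The view shows the tray centred between the runners with its nose against the stop bar, its lip free at (325,230), and the saucer still in place. I felt the catch ride, the drop in force at the click and then the rigid stop, so I hand it in.

```bash
python3 -c "
from workcell import *
print(job_done())"
```

```text
the job is handed in; nothing more can be done
None
```

I slid the tray in under the rack until the catch clicked and it met the stop bar (about 8 N at most at the readings), let go, and handed the job in at about 20 s; the interface gave no verdict, and I took no last look at the lunch box, pen cup and clip, which the arm stayed clear of.

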